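Unclip the guard and proof the clamp screw of a glass pot

ROBOT

A 6-joint arm with a two-finger parallel gripper is mounted at the origin on the work surface. World frame = base frame: x ahead of the robot, y to its left, z up, the work surface at z = 0. Lengths are in m, angles in rad, forces in N, time in s.
With the tool pointing down it reaches from about 0.3 to 0.875 m from the base axis. Payload 6.4 kg.
Tool frame: the origin (TCP) lies between the finger pads; the fingertips stand ctrl.tip_extent ahead of it and the grasp point (between the pads) is the TCP (ctrl.tip_extent is the distance from the TCP to the fingertips, in m); z points along the fingers, y is the line along which they close (so a half turn about z gives the same grasp; the last joint's range is limited). The gripper opens to 85 mm and grips with 20 to 120 N. Pads are 22 mm wide; open, the fingers measure 114 mm over their backs; the gripper's body (76 mm by 85 mm) begins 54 mm behind the grasp point. The pads swing forward as they close: fully open they stand 13 mm farther back than shut.
Start: joints at [-1.454, 0.181, 1.607, -0, 1.354, -0.206], TCP at [0.182, -0.545, 0.25] pointing down, gripper open.
Joint ranges: [-2.99, 2.99], [-0.89, 2.07], [0.3, 2.58], [-1.14, 4.28], [0, 2.63], [-3.12, 3.12]. Speed limits (rad/s): [2.57, 2.57, 3.01, 3.14, 3.14, 3.14].

INTERFACE

Orientations are given as a unit quaternion [w, x, y, z].
In Python, from bench import ctrl gives the robot as it stands.
- The arm moves only by the tool send_rows, never from a script. Its arguments are lists of equal length, an entry for each row: "dr": the turn, a rotation vector about the tool's x, y, z in units of 6 degrees (1.0 is 6 degrees), a list of three; "xyz": the shift along the tool's x, y, z in cm, a list of three; "jaw": the opening in per cent of the stroke, from 0 (shut) to 100 (fully open). In form: {"dr": [[wx, wy, wz], ...], "xyz": [[dx, dy, dz], ...], "jaw": [jaw, ...]}. A call has exactly 8 rows; each row is the pose to reach, as a shift and turn from the pose commanded when the call began, along the tool's axes at that moment; what a row does not reach only later rows make up. A row lasts 1/8 s, in which the tool goes at most 62.5 mm and 10.7 degrees, less where a joint would pass 70% of its speed; a pose out of reach is approached as far as the arm can. A call with a gripper value outside its range is refused whole. The fingers move at their own pace and stop on an object; the grip force is fixed at half the most. Time passes only in rows, so rows that repeat a pose let the fingers close, or fill a call up. It gives the time, the measured TCP pose, the force, the opening and the grip force at its end, in the units of the state.
- ctrl.get_obs(): the state, without advancing time (a new reading comes with each control period).
- ctrl.camera(name): name is "side" or "top" or "wrist"; returns the picture (480x640x3 uint8, red, green, blue); there is no depth.
- ctrl.calibration(name): a dict with "camera_matrix" (3x3 intrinsics, pixels), "world_from_camera" (4x4, takes a point from camera to world coordinates). Camera axes: x right, y up, looking along -z (the intrinsics and any distortion apply to the point x, -y, -z); pixel columns grow to the right and rows downward; lengths in m; the calibration is good to about 2 mm. The wrist camera is an equidistant fisheye: a pixel r from the principal point sees the ray r / f radians off the axis. A picture is of the moment at which its call begins: read the wrist's pose just before it. calibration takes no time and is no camera call; for the wrist camera it gives the pose at the moment of the call.
- ctrl.hand_in(): hands the job in; it is judged then, once.
The state is a dict: "time_s": time; "q": joint angles; "dq": joint speeds; "joint_efforts": joint torques, N m; "eef_pos": TCP position; "eef_rot": TCP orientation; "wrist_force": force on the tool from outside, world axes, zero at the start; "torque": the same for the moment, N m; "opening": opening from 0.0 (shut) to 1.0 (fully open); "grasp_force": force on a finger pad.
Only numpy, scipy, OpenCV 4.12 (cv2) and the standard library are available. Lean on these libraries where they do the work, as an engineer would, in place of code of your own. Each camera call takes 0.05 s, during which the arm holds its last target. There are 200 camera calls.

TASK

Unclip the blue guard from the clamp frame by squeezing its red sprung tab inward while you lift it, and set it down, not dropped, upright and flat on the empty black tray beside the frame. Then check that the clamp screw underneath holds: push the orange bar clockwise (seen from above) until the black pointer stands in the green mark, keep it there for a good second without going on into the red or turning the screw itself, and let the bar relax again. Leave the bottles and the lidded pot around the work where they are.

Things in the scene. Friction and masses are not known exactly. Their poses are not given: they have to be found in the camera images.
- clamp_frame: Fixed frame: grey base, two posts, amber pot, and an aluminium bridge 200 (x) x 100 (y) mm, its top 110 mm above the bench. Origin: centre of the underside, on the bench; z up, x along the bridge. On the bridge a steel keeper, 13 mm high, at y = 30 to 42 mm, x = -25 to 25 mm, holds the guard's hook; two 10 mm high blocks near the ends locate the guard with 1.5 mm play.
- screw_axis (a point): Point of the frame on the vertical screw axis, 24 mm above the bridge: half height of the orange bar under the guard. The bar is 110 mm long, 14 wide, 20 high, underside 14 mm over the bridge, hub 28 mm across. It first swings freely (under 1 N) through an unknown play of at most 0.26 rad, then bites on the screw's square and winds up against a spring of 6 N m per rad.
- guard: Loose blue hood, open below, 146 (x) x 54 (y) x 60 mm high, 80 to 160 g. Origin: centre of its open underside; x along it, z up. Starts on the bridge over the bar, aligned with the frame, hooked under the keeper. Pinch it across y, centred on its middle, 35 to 50 mm above its underside, tips above the keeper; the squeeze frees the hook. Clear of bar and blocks once 50 mm up.
- guard_tab (a joint): Travel of the red sprung tab into the guard's +y wall, m: 0 = out, latched; 0.010 = fully in, flush with the wall (guard then 54 mm wide). It needs 3 N to start and 10 N at the end; the hook is free of the keeper from about 0.006.
- tab_face (a point): Middle of the tab's outer face, 37 mm from the guard's middle at rest (10 mm proud of the guard's +y wall), 41 mm above the guard's underside. The tab is 44 mm wide and 34 mm high; the hook at its foot is 2 to 7 mm above the guard's underside.
- tray: Fixed black tray 260 (x) x 210 (y) mm with a floor 6 mm thick and a rim 14 mm high. Origin: centre of its underside, on the bench; z up. Empty at the start.
- bar_push_end (a point): Point in the orange bar 45 mm from the screw axis toward the plain end (nearer the robot), at half the bar's height; its x axis points along the bar to the screw axis and on to the scale end, z up. Pushing this end to its +y side is clockwise from above (tightening); about 13 N here is needed for the green mark.
- clamp_bar (a joint): Wind-up of the bar against its spring, rad, positive clockwise; torque on the screw = 6 N m/rad times it. The white scale on the bar's far end shows it by the black pointer: 0 = pointer on the bar's middle line; green mark 0.075 to 0.125 rad, middle 0.10 rad = 0.6 N m; red from 0.17 rad (1 N m).
- clamp_screw (a joint): Turn of the clamp screw itself, rad, positive clockwise; 0 at the start. It holds up to about 1.3 N m and then slips.
- dropper_bottle: Bystander: amber bottle with a red dropper cap, 60 mm across, 136 mm high; origin under its centre.
- stopper_bottle: Bystander: black stoppered bottle, 58 mm across, 100 mm high; origin under its centre.
- glass_pot: Bystander: clear lidded glass pot, 80 mm across, 64 mm high; origin under its centre.
Not all that is in view belongs to the job. There is more than one size of the clamp_frame; the job needs the larger. Several things have the shape of the guard; the one meant has the colours described above.

How it is judged:
On the way, in this order (a step that is already met when the one before it is completed fails the run):
1. the guard stands upright and released on the tray's floor (x of guard in the frame of tray between -0.1 and 0.1 m and y of guard in the frame of tray between -0.08 and 0.08 m and z of guard in the frame of tray below 0.011 m and angle between guard's own z axis and vertical below 0.1 rad and contact force between the fingers and guard below 0.1 N and linear speed of guard below 0.02 m/s), for 0.2 s.
2. the bar is held wound up with the pointer in the green (0.075 to 0.125 rad, 0.45 to 0.75 N m) for 0.8 s, the screw not turning (value of joint clamp_bar between 0.072 and 0.128 rad and value of joint clamp_screw below 0.05 rad), for 0.8 s.
At the end, for the whole second after the job is handed in: The guard stands upright (within 0.1 rad), released and at rest, flat on the tray's floor, its middle within 100 mm (tray x) and 80 mm (tray y) of the tray's middle; the bar is relaxed (wind-up under 0.02 rad either way); the screw is within 0.05 rad of its start (all of step 1 and value of joint clamp_bar between -0.02 and 0.02 rad and value of joint clamp_screw between -0.05 and 0.05 rad); the robot touches nothing.
It fails at once if the screw is over-torqued: pointer in the red (wind-up over 0.17 rad) (value of joint clamp_bar above 0.17 rad).
It fails at once if the screw itself turns by more than 0.05 rad (value of joint clamp_screw above 0.05 rad or value of joint clamp_screw below -0.05 rad).
It fails at once if the guard is dropped: it moves faster than 0.6 m/s with no finger on it (contact force between the fingers and guard below 0.05 N and linear speed of guard above 0.6 m/s).
It fails at once if a bottle or the lidded pot is moved by more than 30 mm (distance of any of dropper_bottle, stopper_bottle, glass_pot from where it was at the start of the episode above 0.03 m).
It also fails if it takes over 64 s, if anything falls off the work surface, if the arm or the gripper's body presses on something with over 40 N, if the wrist force passes 120 N, or if a joint passes its speed limit or range.

## Working session

There is one attempt and no reset: what is moved stays moved. The work goes in short steps, Python scripts to look and compute and a tool call to move; the robot and the scene stay as the last step left them, time stands still between calls to the robot, and variables do not carry over. Pictures are saved under pics/ and viewed, at most 10 in all, crops included, and the job is handed in when it is done.

Besides the shell and the picture viewer there is one more tool, called as name(argument=value, ...) on one line, values as JSON. send_rows: Moves the arm, as the interface text tells. Its arguments: {"type":"object","properties":{"dr":{"type":"array","items":{"type":"array","items":{"type":"number"}}},"xyz":{"type":"array","items":{"type":"array","items":{"type":"number"}}},"jaw":{"type":"array","items":{"type":"number"}}},"required":["dr","xyz","jaw"]}

```bash
mkdir -p pics; ls; python3 - <<'E'
from bench import ctrl
import cv2,numpy as np
o=ctrl.get_obs();print(o['time_s'],o['eef_pos'],o['eef_rot'],ctrl.tip_extent)
for n in('top','side'):
    im=ctrl.camera(n);cv2.imwrite(f'pics/{n}0.png',im[:,:,::-1]);c=ctrl.calibration(n);print(n,np.round(c['camera_matrix'],1).tolist(),np.round(c['world_from_camera'],3).tolist(),[k for k in c])
E
```

```text
pics
0.0 [ 0.18233729 -0.54477802  0.24938399] [-8.81015895e-04  9.87004138e-01  1.60692424e-01  3.28842887e-05] 0.019
top [[453.5, 0.0, 325.9], [0.0, 453.5, 238.7], [0.0, 0.0, 1.0]] [[-0.022, 0.993, -0.118, 0.433], [-1.0, -0.02, 0.014, 0.011], [0.012, 0.119, 0.993, 1.229], [0.0, 0.0, 0.0, 1.0]] ['camera_matrix', 'world_from_camera']
side [[610.6, 0.0, 324.5], [0.0, 610.6, 246.2], [0.0, 0.0, 1.0]] [[-0.87, 0.321, -0.373, 0.012], [-0.492, -0.548, 0.677, 0.979], [0.013, 0.773, 0.635, 1.037], [0.0, 0.0, 0.0, 1.0]] ['camera_matrix', 'world_from_camera']
```

View pics/top0.png

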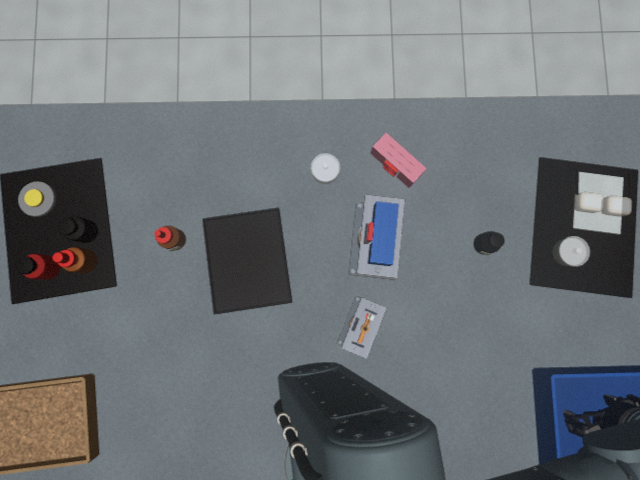

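View pics/side0.png

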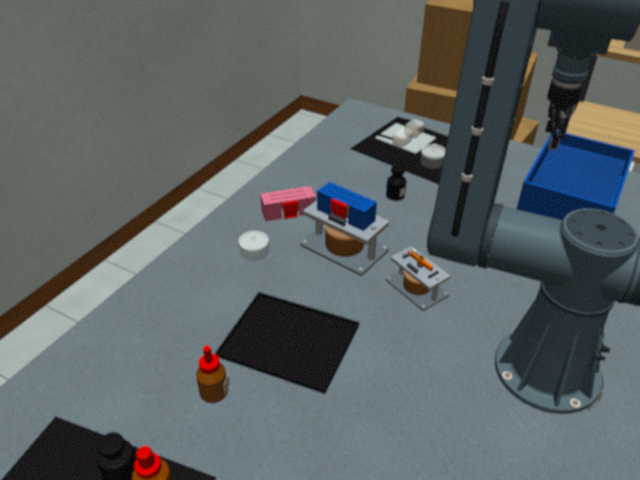

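The top view shows two guard-shaped things: the blue one on the larger frame at (384,233), with a red tab at (369,232), and a pink one loose at (398,158). The blue one fits the description (blue with a red tab, clipped on the larger frame). The smaller frame is at (363,328) and the empty tray at (247,260). The bystanders near the work are at (170,237), (489,242) and (325,167).

```bash
cat > h.py <<'E'
import cv2,numpy as np
from bench import ctrl
def ray(c,uv,fish=False):
    K=c['camera_matrix'];T=c['world_from_camera'];p=np.array([(uv[0]-K[0,2])/K[0,0],(uv[1]-K[1,2])/K[1,1]])
    if fish:
        r=np.hypot(*p);d=np.array([*(p/max(r,1e-9)*np.sin(r)),np.cos(r)])
    else: d=np.array([*p,1.])
    return T[:3,3],T[:3,:3]@(d*[1,-1,-1])
def onz(c,uv,z,fish=False):
    o,d=ray(c,uv,fish);return o+d*(z-o[2])/d[2]
def proj(c,P,fish=False):
    K=c['camera_matrix'];T=c['world_from_camera'];d=(T[:3,:3].T@(np.array(P)-T[:3,3]))*[1,-1,-1]
    if fish:
        r=np.hypot(d[0],d[1]);a=np.arctan2(r,d[2]);q=d[:2]/max(r,1e-9)*a
    else: q=d[:2]/d[2]
    return q*[K[0,0],K[1,1]]+[K[0,2],K[1,2]]
def big(m,box=None):
    m=m.astype(np.uint8)
    if box: b=np.zeros_like(m);b[box[1]:box[3],box[0]:box[2]]=1;m=m*b
    return max(cv2.findContours(m,cv2.RETR_EXTERNAL,cv2.CHAIN_APPROX_NONE)[0],key=cv2.contourArea)
def rect(c,cnt,z,fish=False):
    P=np.array([onz(c,p,z,fish)[:2] for p in cnt[:,0].astype(float)],np.float32)
    r=cv2.minAreaRect(P);return np.round(r[0],4),np.round(r[1],4),round(r[2],1)
E
python3 - <<'E'
from h import *
im=cv2.imread('pics/top0.png');c=ctrl.calibration('top');hsv=cv2.cvtColor(im,cv2.COLOR_BGR2HSV);H,S,V=cv2.split(hsv)
b=((H>100)&(H<130)&(S>130))
print('guard',rect(c,big(b,(340,180,420,290)),.170))
bt=b&(V>150);print('V',np.percentile(V[180:290,340:420][b[180:290,340:420]],[5,30,60,90]))
k=big(V<60,(195,200,300,320));print('tray',rect(c,k,.014))
s=big((S<60)&(V>125),(340,180,420,290));print('bridge',rect(c,cv2.convexHull(s),.11))
red=((H<8)|(H>172))&(S>150)
rc=big(red,(355,210,380,250));print('red',rect(c,rc,.155),rc.reshape(-1,2).min(0),rc.reshape(-1,2).max(0))
for n,u in(('drop',(170,237)),('stop',(489,242)),('pot',(325,167))):print(n,onz(c,u,.05).round(3))
c2=ctrl.calibration('side');i2=cv2.imread('pics/side0.png')
cr=np.hstack([cv2.resize(im[175:295,330:430],(500,600),interpolation=2)[:, :400],cv2.resize(i2[170:280,290:400],(400,400),interpolation=2)[:, :].repeat(1,0) if 0 else cv2.copyMakeBorder(cv2.resize(i2[170:280,290:400],(400,400),interpolation=2),0,200,0,0,0)])
cv2.imwrite('pics/crop.png',cr)
E
```

```text
guard (array([ 0.5705, -0.1408]), array([0.0534, 0.1451]), 82.3)
V [156. 171. 173. 176.]
tray (array([0.5253, 0.2078]), array([0.2569, 0.2075]), 7.3)
bridge (array([ 0.5764, -0.1404]), array([0.2   , 0.2749]), 88.5)
red (array([ 0.5776, -0.1104]), array([0.0101, 0.0397]), 81.0) [368 223] [373 239]
drop [0.586 0.401 0.05 ]
stop [ 0.556 -0.434  0.05 ]
pot [ 0.766 -0.008  0.05 ]
```

View pics/crop.png

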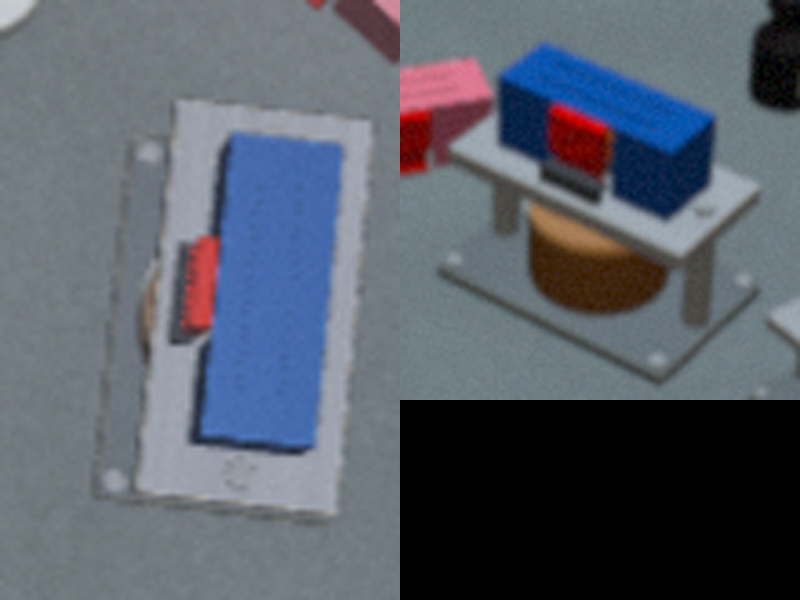

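The crop confirms it: blue hood, red tab on its +y (left) side over the steel keeper, larger frame. The measured size of 145x53 mm at z=0.17 agrees with the description. Guard (0.5705,-0.141), yaw -7.7°. Tray (0.525,0.208), yaw +7.3°.

```bash
cat >> h.py <<'E'
from scipy.spatial.transform import Rotation as Ro
def goal(p,yaw,quiet=False):
    o=ctrl.get_obs();q=o['eef_rot'];R=Ro.from_quat([q[1],q[2],q[3],q[0]])
    y=np.radians(yaw);T=Ro.from_matrix(np.array([[np.cos(y),np.sin(y),0],[np.sin(y),-np.cos(y),0],[0,0,-1]]))
    print('t',round(o['time_s'],2),'pos',o['eef_pos'].round(4),'xyz cm',(R.inv().apply(np.array(p)-o['eef_pos'])*100).round(2),'dr',(np.degrees((R.inv()*T).as_rotvec())/6).round(2),'F',np.round(o['wrist_force'],2))
E
python3 -c "
from h import *
goal([.5705,-.1408,.26],-7.7)"
```

```text
t 0.1 pos [ 0.1824 -0.5448  0.2495] xyz cm [ 49.63 -26.    -1.  ] dr [-0.02  0.    4.37] F [-0.27 -0.3   0.82]
```

send_rows(dr=[[0,0,0.4],[0,0,0.9],[0,0,1.4],[0,0,1.9],[0,0,2.4],[0,0,2.8],[0,0,3.2],[0,0,3.5]], xyz=[[4,-2.1,-0.3],[9,-4.7,-0.6],[14,-7.3,-1],[19.5,-10.2,-1],[25,-13.1,-1],[30.5,-16,-1],[35.5,-18.6,-1],[39.7,-20.8,-1]], jaw=[100,100,100,100,100,100,100,100])

```text
time_s: 1.1
eef_pos: [0.494, -0.2201, 0.26]
eef_rot: [-0.0, 1.0, -0.022, -0.0]
wrist_force: [0.5, -1.0, -0.6]
opening: 1.004
grasp_force: 0.0
```

```bash
python3 -c "
from h import *
goal([.5705,-.1408,.26],-7.7)"
```

```text
t 1.1 pos [ 0.494  -0.2201  0.26  ] xyz cm [ 7.29 -8.26  0.  ] dr [-0.    0.    0.86] F [ 0.53 -0.97 -0.6 ]
```

send_rows(dr=[[0,0,0.3],[0,0,0.6],[0,0,0.86],[0,0,0.86],[0,0,0.86],[0,0,0.86],[0,0,0.86],[0,0,0.86]], xyz=[[2.2,-2.5,0],[4.4,-5,0],[6.2,-7,0],[7.2,-8.1,0],[7.2,-8.1,0],[7.2,-8.1,0],[7.2,-8.1,0],[7.2,-8.1,0]], jaw=[100,100,100,100,100,100,100,100])

```text
time_s: 2.1
eef_pos: [0.5681, -0.145, 0.2604]
eef_rot: [0.0, 0.998, -0.067, 0.0]
wrist_force: [-0.2, 0.1, -0.3]
opening: 0.997
grasp_force: 0.0
```

```bash
python3 - <<'E'
from h import *
goal([.5705,-.1408,.155],-7.7)
c=ctrl.calibration('wrist');im=ctrl.camera('wrist')[:,:,::-1].copy();cv2.imwrite('pics/w0.png',im)
print(c['camera_matrix'].round(1).tolist(),c['world_from_camera'].round(3).tolist())
hsv=cv2.cvtColor(im,cv2.COLOR_BGR2HSV);H,S,V=cv2.split(hsv)
b=((H>100)&(H<130)&(S>130));k=big(b);print(rect(c,k,.17,True),cv2.contourArea(k))
for x in(-73,73):
  for y in(-27,27):
    a=np.radians(-7.7);print((x,y),proj(c,[.5705+(x*np.cos(a)-y*np.sin(a))/1e3,-.1408+(x*np.sin(a)+y*np.cos(a))/1e3,.17],True).round())
E
```

```text
t 2.1 pos [ 0.5681 -0.145   0.2604] xyz cm [ 0.18 -0.45 10.54] dr [ 0. -0. -0.] F [-0.18  0.12 -0.32]
[[371.6, 0.0, 314.5], [0.0, 371.6, 241.5], [0.0, 0.0, 1.0]] [[-0.135, 0.942, 0.308, 0.646], [-0.991, -0.128, -0.042, -0.156], [-0.0, -0.311, 0.95, 0.385], [0.0, 0.0, 0.0, 1.0]]
(array([ 0.5703, -0.1435]), array([0.0533, 0.1462]), 82.3) 18572.0
(-73, -27) [346. 350.]
(-73, 27) [269. 350.]
(73, -27) [353. 131.]
(73, 27) [259. 131.]
```

View pics/w0.png

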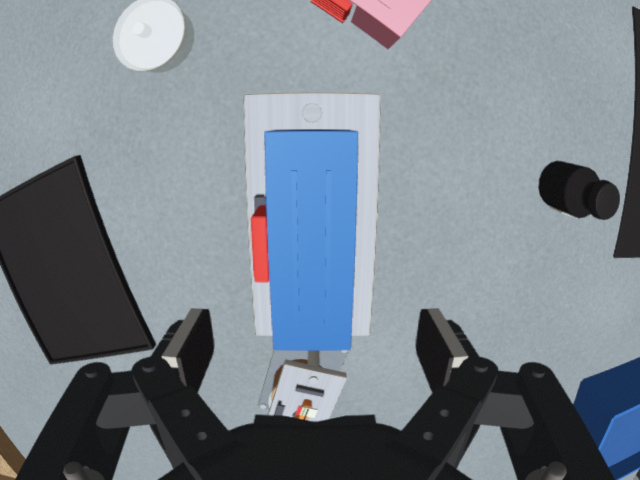

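The wrist view has the guard at (311,240), between the pads (mid 315), with the red tab on the left at (261,245). It puts the guard's centre at (0.5703,-0.1435), within 3 mm of the top view. I'll descend and pinch.

send_rows(dr=[[0,0,0],[0,0,0],[0,0,0],[0,0,0],[0,0,0],[0,0,0],[0,0,0],[0,0,0]], xyz=[[0.2,-0.3,1],[0.2,-0.3,3],[0.2,-0.3,5],[0.2,-0.3,7],[0.2,-0.3,8.8],[0.2,-0.3,10],[0.2,-0.3,10.5],[0.2,-0.3,10.5]], jaw=[100,100,100,100,100,100,100,100])

```text
time_s: 3.15
eef_pos: [0.5709, -0.1417, 0.1553]
eef_rot: [-0.0, 0.998, -0.067, -0.0]
wrist_force: [-1.1, 0.4, 1.1]
opening: 0.996
grasp_force: 0.0
```

send_rows(dr=[[0,0,0],[0,0,0],[0,0,0],[0,0,0],[0,0,0],[0,0,0],[0,0,0],[0,0,0]], xyz=[[0,0,0],[0,0,0],[0,0,0],[0,0,0],[0,0,0],[0,0,0],[0,0,0],[0,0,0]], jaw=[85,75,65,55,45,45,45,45])

```text
time_s: 4.15
eef_pos: [0.5716, -0.1438, 0.1579]
eef_rot: [0.002, 0.998, -0.067, 0.001]
wrist_force: [-4.9, -3.6, 11.6]
opening: 0.618
grasp_force: 61.4
```

The opening of 52.5 mm means the tab is flush. Lifting.

send_rows(dr=[[0,0,0],[0,0,0],[0,0,0],[0,0,0],[0,0,0],[0,0,0],[0,0,0],[0,0,0]], xyz=[[0,0,-0.5],[0,0,-1.2],[0,0,-2.2],[0,0,-3.4],[0,0,-4.8],[0,0,-6.2],[0,0,-7.4],[0,0,-8]], jaw=[45,45,45,45,45,45,45,45])

```text
time_s: 5.15
eef_pos: [0.5711, -0.1418, 0.2365]
eef_rot: [0.0, 0.998, -0.067, 0.001]
wrist_force: [0.7, -0.4, -0.5]
opening: 0.617
grasp_force: 63.2
```

```bash
python3 - <<'E'
from h import *
print(ctrl.get_obs()['opening'],ctrl.get_obs()['grasp_force'])
goal([.5253,.2078,.24],7.3)
im=ctrl.camera('side')[:,:,::-1];cv2.imwrite('pics/s1.png',im[100:340,200:520])
E
```

```text
0.6168476786150617 63.21095734834671
t 5.15 pos [ 0.5711 -0.1418  0.2365] xyz cm [ -9.21 -34.04  -0.37] dr [ 0.01 -0.01 -2.49] F [ 0.67 -0.39 -0.5 ]
```

View pics/s1.png

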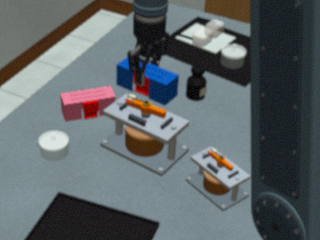

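The cropped view shows the guard clear at (147,78), with the orange bar exposed at (147,105). Carrying it to the tray.

send_rows(dr=[[0,0,-0.2],[0,0,-0.5],[0,0,-0.9],[0,0,-1.3],[0,0,-1.7],[0,0,-2.1],[0,0,-2.4],[0,0,-2.5]], xyz=[[-0.5,-2,-0.4],[-1.7,-6.5,-0.4],[-3.1,-11.5,-0.4],[-4.6,-17,-0.4],[-6.1,-22.5,-0.4],[-7.5,-27.7,-0.4],[-8.6,-31.8,-0.4],[-9.2,-34,-0.4]], jaw=[45,45,45,45,45,45,45,45])

```text
time_s: 6.2
eef_pos: [0.5232, 0.2107, 0.2389]
eef_rot: [-0.0, 0.998, 0.066, -0.001]
wrist_force: [-0.3, 0.3, -1.8]
opening: 0.618
grasp_force: 63.3
```

send_rows(dr=[[0,0,0],[0,0,0],[0,0,0],[0,0,0],[0,0,0],[0,0,0],[0,0,0],[0,0,0]], xyz=[[0,0,1],[0,0,4],[0,0,8],[0,0,12],[0,0,15],[0,0,16.6],[0,0,17.2],[0,0,17.4]], jaw=[45,45,45,45,45,45,45,45])

```text
time_s: 7.2
eef_pos: [0.5255, 0.2076, 0.0658]
eef_rot: [-0.0, 0.998, 0.064, 0.001]
wrist_force: [0.6, 0.4, -1.2]
opening: 0.621
grasp_force: 63.3
```

```bash
python3 - <<'E'
from h import *
goal([.5253,.2078,.054],7.3)
im=ctrl.camera('side')[:,:,::-1];cv2.imwrite('pics/s2.png',cv2.resize(im[180:420,180:420],(480,480)))
E
```

```text
t 7.2 pos [0.5255 0.2076 0.0658] xyz cm [-0.02 -0.03  1.18] dr [-0.   -0.01  0.  ] F [ 0.61  0.39 -1.24]
```

View pics/s2.png

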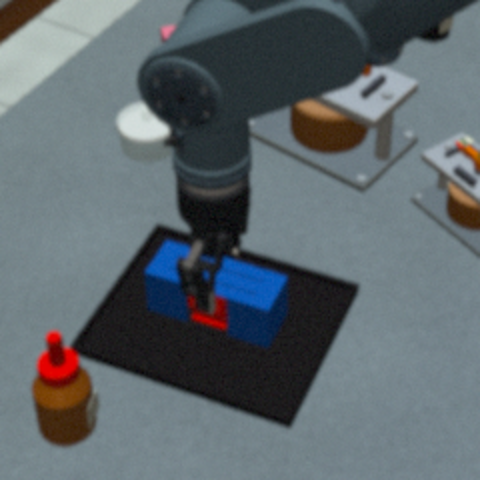

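The guard is level just above the tray's middle at (217,292) in the crop. I'll lower it gently until contact.

send_rows(dr=[[0,0,0],[0,0,0],[0,0,0],[0,0,0],[0,0,0],[0,0,0],[0,0,0],[0,0,0]], xyz=[[0,0,0.2],[0,0,0.4],[0,0,0.6],[0,0,0.8],[0,0,0.9],[0,0,1.0],[0,0,1.1],[0,0,1.1]], jaw=[45,45,45,45,45,45,45,45])

```text
time_s: 8.25
eef_pos: [0.5249, 0.2076, 0.0542]
eef_rot: [0.0, 0.998, 0.064, -0.0]
wrist_force: [-0.3, 1.5, -1.2]
opening: 0.619
grasp_force: 63.3
```

send_rows(dr=[[0,0,0],[0,0,0],[0,0,0],[0,0,0],[0,0,0],[0,0,0],[0,0,0],[0,0,0]], xyz=[[0,0,0.05],[0,0,0.1],[0,0,0.15],[0,0,0.2],[0,0,0.25],[0,0,0.25],[0,0,0.25],[0,0,0.25]], jaw=[45,45,45,45,45,45,45,45])

```text
time_s: 9.25
eef_pos: [0.525, 0.2076, 0.0539]
eef_rot: [0.0, 0.998, 0.064, -0.0]
wrist_force: [-9.3, -3.0, 18.3]
opening: 0.621
grasp_force: 66.3
```

Contact at z=0.054, as predicted. Easing off the pressure and opening.

send_rows(dr=[[0,0,0],[0,0,0],[0,0,0],[0,0,0],[0,0,0],[0,0,0],[0,0,0],[0,0,0]], xyz=[[0,0,-0.1],[0,0,-0.2],[0,0,-0.2],[0,0,-0.2],[0,0,-0.2],[0,0,-0.2],[0,0,-0.2],[0,0,-0.2]], jaw=[45,45,65,70,78,86,95,100])

```text
time_s: 10.25
eef_pos: [0.525, 0.2076, 0.0538]
eef_rot: [-0.0, 0.998, 0.064, 0.0]
wrist_force: [1.0, -0.6, 0.5]
opening: 1.0
grasp_force: 0.0
```

send_rows(dr=[[0,0,0],[0,0,0],[0,0,0],[0,0,0],[0,0,0],[0,0,0],[0,0,0],[0,0,0]], xyz=[[0,0,0],[0,0,0],[0,0,0],[0,0,-1],[0,0,-3],[0,0,-7],[0,0,-12],[0,0,-16]], jaw=[100,100,100,100,100,100,100,100])

```text
time_s: 11.25
eef_pos: [0.5254, 0.2077, 0.2167]
eef_rot: [-0.0, 0.998, 0.064, 0.001]
wrist_force: [0.6, 0.0, -0.4]
opening: 0.996
grasp_force: 0.0
```

```bash
python3 - <<'E'
from h import *
c=ctrl.calibration('top');im=ctrl.camera('top')[:,:,::-1].copy();cv2.imwrite('pics/t3.png',im)
H,S,V=cv2.split(cv2.cvtColor(im,cv2.COLOR_BGR2HSV))
b=((H>100)&(H<130)&(S>130));print('guard',rect(c,big(b,(195,200,300,320)),.066))
o=(H>5)&(H<22)&(S>150);k=big(o,(350,190,410,285));print('bar',rect(c,k,.144),cv2.contourArea(k),k.reshape(-1,2).min(0),k.reshape(-1,2).max(0))
s=big((S<60)&(V>125),(340,180,420,290))
a=cv2.resize(im[185:285,340:420],(480,600),interpolation=2)
g=cv2.resize(im[200:320,195:300],(320,366),interpolation=2)
cv2.imwrite('pics/crop3.png',np.hstack([a,cv2.copyMakeBorder(g,0,234,0,0,0)]))
E
```

```text
guard (array([0.4948, 0.1909]), array([0.0833, 0.0451]), 7.1)
bar (array([ 0.5396, -0.1405]), array([0.0121, 0.0437]), 87.9) 65.0 [380 238] [385 256]
```

View pics/crop3.png

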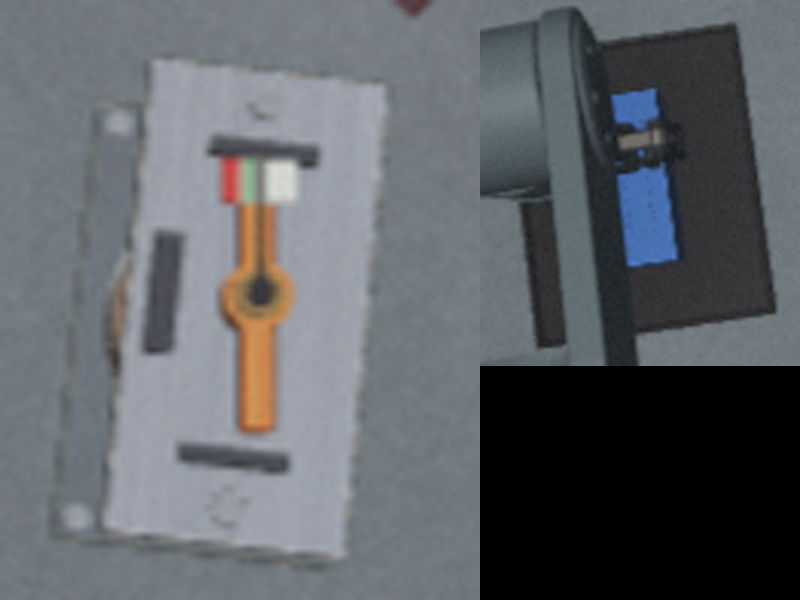

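The bar is exposed in the left crop: axis at (261,290), plain end at (257,430), scale at (260,180) with the pointer on the middle line. The guard stands on the tray in the right crop. Next I'll go shut to the bar's -y side near the plain end.

```bash
python3 - <<'E'
from h import *
c=ctrl.calibration('top')
A=onz(c,(383.5,233.3),.146);E=onz(c,(382.8,256.9),.144);print(A.round(4),E.round(4),np.linalg.norm((A-E)[:2]),np.degrees(np.arctan2(*(A-E)[[1,0]])))
goal([A[0]-.054,A[1]-.032,.22],-2)
E
```

```text
[ 0.5725 -0.1438  0.146 ] [ 0.5157 -0.1403  0.144 ] 0.056965476786613026 -3.533807446741111
t 11.3 pos [0.5281 0.2083 0.2226] xyz cm [-5.87 37.97  0.19] dr [-0.01 -0.1   1.56] F [2.68 1.15 4.15]
```

send_rows(dr=[[0,0,0.1],[0,0,0.3],[0,0,0.5],[0,0,0.8],[0,0,1.1],[0,0,1.4],[0,0,1.6],[0,0,1.6]], xyz=[[-0.3,2,-0.6],[-1,7,-0.6],[-1.9,13,-0.6],[-2.8,19,-0.6],[-3.7,25,-0.6],[-4.6,31,-0.6],[-5.2,35.5,-0.6],[-5.6,38,-0.6]], jaw=[100,80,60,40,20,0,0,0])

```text
time_s: 12.3
eef_pos: [0.5164, -0.1795, 0.2189]
eef_rot: [-0.0, 1.0, -0.022, -0.001]
wrist_force: [-0.4, -0.2, -0.4]
opening: 0.003
grasp_force: 0.0
```

send_rows(dr=[[0,0,0],[0,0,0],[0,0,0],[0,0,0],[0,0,0],[0,0,0],[0,0,0],[0,0,0]], xyz=[[0,0,0],[0,0,0.5],[0,0,1],[0,0,1.5],[0,0,2],[0,0,2],[0,0,2],[0,0,2]], jaw=[0,0,0,0,0,0,0,0])

```text
time_s: 13.3
eef_pos: [0.5181, -0.1765, 0.2]
eef_rot: [0.0, 1.0, -0.02, 0.0]
wrist_force: [0.6, 0.4, -0.5]
opening: 0.001
grasp_force: 0.0
```

```bash
python3 - <<'E'
from h import *
c=ctrl.calibration('wrist');goal([.5185,-.1758,.149],-2)
im=ctrl.camera('wrist')[:,:,::-1].copy();cv2.imwrite('pics/w1.png',im)
H,S,V=cv2.split(cv2.cvtColor(im,cv2.COLOR_BGR2HSV))
o=(H>5)&(H<22)&(S>150)
K,_=cv2.findContours(o.astype(np.uint8),0,cv2.CHAIN_APPROX_NONE)
for k in K:
  if cv2.contourArea(k)>150: print(cv2.contourArea(k),k.reshape(-1,2).min(0),k.reshape(-1,2).max(0),rect(c,k,.144,True))
t=ctrl.calibration('top');it=ctrl.camera('top');H,S,V=cv2.split(cv2.cvtColor(it,cv2.COLOR_RGB2HSV))
b=((H>100)&(H<130)&(S>130));print('guard',rect(t,big(b,(195,200,300,320)),.066))
E
```

```text
t 13.3 pos [ 0.5181 -0.1765  0.2   ] xyz cm [ 0.04 -0.08  5.1 ] dr [ 0.   -0.   -0.04] F [ 0.65  0.43 -0.5 ]
1901.5 [234 203] [264 281] (array([ 0.5378, -0.1439]), array([0.0149, 0.0428]), 86.9)
243.0 [229 108] [236 156] (array([ 0.5952, -0.1401]), array([0.0032, 0.0238]), 88.3)
504.5 [250 107] [273 188] (array([ 0.5861, -0.1525]), array([0.0408, 0.0087]), 10.1)
guard (array([0.5257, 0.2011]), array([0.1472, 0.0573]), 7.5)
```

View pics/w1.png

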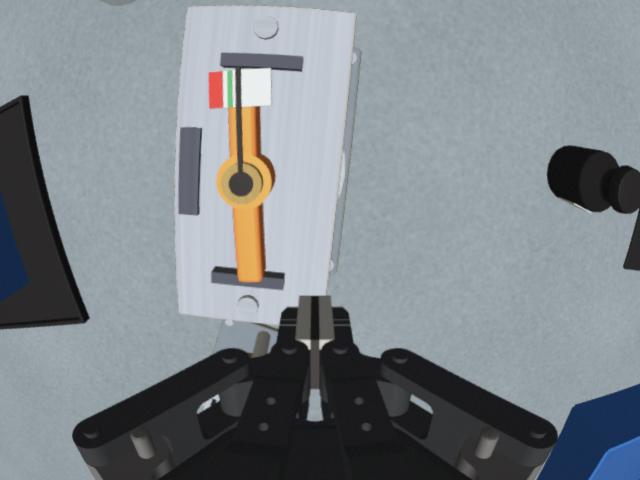

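The wrist view shows the bar's plain end at (250,270), the hub at (243,182), and the pointer on the middle line at (240,90). The shut fingers are at (315,320), about 12 mm off the bar's -y side. The guard on the tray measures (0.526,0.201), which is fine. Descending, then pushing slowly.

send_rows(dr=[[0,0,0],[0,0,0],[0,0,0],[0,0,0],[0,0,0],[0,0,0],[0,0,0],[0,0,0]], xyz=[[0,0,1],[0,0,2.2],[0,0,3.4],[0,0,4.5],[0,0,5.1],[0,0,5.1],[0,0,5.1],[0,0,5.1]], jaw=[0,0,0,0,0,0,0,0])

```text
time_s: 14.4
eef_pos: [0.5183, -0.1766, 0.1493]
eef_rot: [0.0, 1.0, -0.02, 0.0]
wrist_force: [-0.4, -0.1, -0.4]
opening: -0.001
grasp_force: 0.0
```

send_rows(dr=[[0,0,0],[0,0,0],[0,0,0],[0,0,0],[0,0,0],[0,0,0],[0,0,0],[0,0,0]], xyz=[[0,-0.2,0],[0,-0.4,0],[0,-0.6,0],[0,-0.8,0],[0,-1.0,0],[0,-1.2,0],[0,-1.3,0],[0,-1.3,0]], jaw=[0,0,0,0,0,0,0,0])

```text
time_s: 15.4
eef_pos: [0.5184, -0.1634, 0.1488]
eef_rot: [-0.0, 1.0, -0.02, -0.0]
wrist_force: [-0.1, 0.2, -0.1]
opening: -0.003
grasp_force: 0.0
```

send_rows(dr=[[0,0,0],[0,0,0],[0,0,0],[0,0,0],[0,0,0],[0,0,0],[0,0,0],[0,0,0]], xyz=[[0,-0.05,0],[0,-0.1,0],[0,-0.15,0],[0,-0.2,0],[0,-0.25,0],[0,-0.3,0],[0,-0.3,0],[0,-0.3,0]], jaw=[0,0,0,0,0,0,0,0])

```text
time_s: 16.4
eef_pos: [0.5185, -0.1604, 0.1488]
eef_rot: [-0.0, 1.0, -0.02, -0.0]
wrist_force: [-0.9, -1.1, 0.7]
opening: 0.002
grasp_force: 0.3
```

send_rows(dr=[[0,0,0],[0,0,0],[0,0,0],[0,0,0],[0,0,0],[0,0,0],[0,0,0],[0,0,0]], xyz=[[0,-0.05,0],[0,-0.1,0],[0,-0.15,0],[0,-0.2,0],[0,-0.25,0],[0,-0.3,0],[0,-0.3,0],[0,-0.3,0]], jaw=[0,0,0,0,0,0,0,0])

```text
time_s: 17.4
eef_pos: [0.5187, -0.1574, 0.1488]
eef_rot: [-0.0, 1.0, -0.02, 0.0]
wrist_force: [-0.9, -0.3, -0.2]
opening: -0.004
grasp_force: 0.3
```

```bash
cat >> h.py <<'E'
def gauge(name):
    c=ctrl.calibration('wrist');o=ctrl.get_obs();im=ctrl.camera('wrist')[:,:,::-1].copy();cv2.imwrite(f'pics/{name}.png',im)
    H,S,V=cv2.split(cv2.cvtColor(im,cv2.COLOR_BGR2HSV));m=((H>5)&(H<22)&(S>150)).astype(np.uint8)
    for k in cv2.findContours(m,0,cv2.CHAIN_APPROX_NONE)[0]:
        if cv2.contourArea(k)>150: print(cv2.contourArea(k),k.reshape(-1,2).min(0),k.reshape(-1,2).max(0),rect(c,k,.144,True))
    print('t',round(o['time_s'],2),o['eef_pos'].round(4),'F',o['wrist_force'].round(2))
E
python3 -c "
from h import *
gauge('g1')"
```

```text
3151.0 [247 232] [286 332] (array([ 0.5379, -0.1397]), array([0.014 , 0.0418]), 82.0)
1359.0 [273  99] [307 201] (array([ 0.5883, -0.1509]), array([0.0364, 0.0114]), 3.3)
682.0 [254  97] [270 166] (array([ 0.5954, -0.1427]), array([0.004 , 0.0243]), 82.3)
t 17.4 [ 0.5187 -0.1574  0.1488] F [-0.89 -0.26 -0.21]
```

send_rows(dr=[[0,0,0],[0,0,0],[0,0,0],[0,0,0],[0,0,0],[0,0,0],[0,0,0],[0,0,0]], xyz=[[0,-0.05,0],[0,-0.1,0],[0,-0.15,0],[0,-0.2,0],[0,-0.25,0],[0,-0.3,0],[0,-0.3,0],[0,-0.3,0]], jaw=[0,0,0,0,0,0,0,0])

```text
time_s: 18.45
eef_pos: [0.5188, -0.1544, 0.1488]
eef_rot: [-0.0, 1.0, -0.02, 0.0]
wrist_force: [-0.7, 0.2, -0.2]
opening: -0.0
grasp_force: 0.3
```

send_rows(dr=[[0,0,0],[0,0,0],[0,0,0],[0,0,0],[0,0,0],[0,0,0],[0,0,0],[0,0,0]], xyz=[[0,-0.05,0],[0,-0.1,0],[0,-0.15,0],[0,-0.2,0],[0,-0.25,0],[0,-0.3,0],[0,-0.3,0],[0,-0.3,0]], jaw=[0,0,0,0,0,0,0,0])

```text
time_s: 19.45
eef_pos: [0.5189, -0.1514, 0.1488]
eef_rot: [-0.0, 1.0, -0.02, 0.0]
wrist_force: [-0.4, -1.1, -0.1]
opening: 0.003
grasp_force: 0.3
```

send_rows(dr=[[0,0,0],[0,0,0],[0,0,0],[0,0,0],[0,0,0],[0,0,0],[0,0,0],[0,0,0]], xyz=[[0,-0.05,0],[0,-0.1,0],[0,-0.15,0],[0,-0.2,0],[0,-0.25,0],[0,-0.3,0],[0,-0.3,0],[0,-0.3,0]], jaw=[0,0,0,0,0,0,0,0])

```text
time_s: 20.45
eef_pos: [0.5192, -0.1487, 0.1489]
eef_rot: [0.0, 1.0, -0.02, 0.0]
wrist_force: [0.3, -5.1, -0.3]
opening: -0.0
grasp_force: 2.3
```

```bash
python3 -c "
from h import *
gauge('g2')"
```

```text
3114.5 [248 230] [301 330] (array([ 0.5389, -0.134 ]), array([0.0139, 0.0421]), 71.7)
1121.0 [306 103] [338 183] (array([ 0.591 , -0.1542]), array([0.0082, 0.0275]), 79.6)
537.0 [274  97] [308 168] (array([ 0.5938, -0.1461]), array([0.0068, 0.0269]), 65.6)
t 20.45 [ 0.5192 -0.1487  0.1489] F [ 0.32 -5.06 -0.27]
```

The bar has bitten: 5 N, about 0.04 rad of wind-up. I'll go on about 2.5 mm, then check the pointer.

send_rows(dr=[[0,0,0],[0,0,0],[0,0,0],[0,0,0],[0,0,0],[0,0,0],[0,0,0],[0,0,0]], xyz=[[0,-0.05,0],[0,-0.1,0],[0,-0.15,0],[0,-0.2,0],[0,-0.25,0],[0,-0.25,0],[0,-0.25,0],[0,-0.25,0]], jaw=[0,0,0,0,0,0,0,0])

```text
time_s: 21.5
eef_pos: [0.5194, -0.1471, 0.149]
eef_rot: [0.001, 1.0, -0.02, 0.0]
wrist_force: [1.0, -8.1, -1.0]
opening: -0.002
grasp_force: 3.8
```

```bash
python3 -c "
from h import *
gauge('g3')
a=cv2.imread('pics/g3.png');cv2.imwrite('pics/g3c.png',cv2.resize(a[50:350,200:400],(520,600),fx=1,interpolation=2) if 0 else cv2.resize(a[60:260,220:380],(480,600),interpolation=2))"
```

```text
3130.0 [249 230] [305 329] (array([ 0.5392, -0.1331]), array([0.014 , 0.0424]), 70.2)
1251.0 [309 104] [346 190] (array([ 0.5895, -0.1544]), array([0.008 , 0.0301]), 76.9)
509.5 [276  98] [315 171] (array([ 0.5931, -0.1462]), array([0.0071, 0.0286]), 62.5)
t 21.5 [ 0.5194 -0.1471  0.149 ] F [ 1.   -8.12 -0.99]
```

View pics/g3c.png

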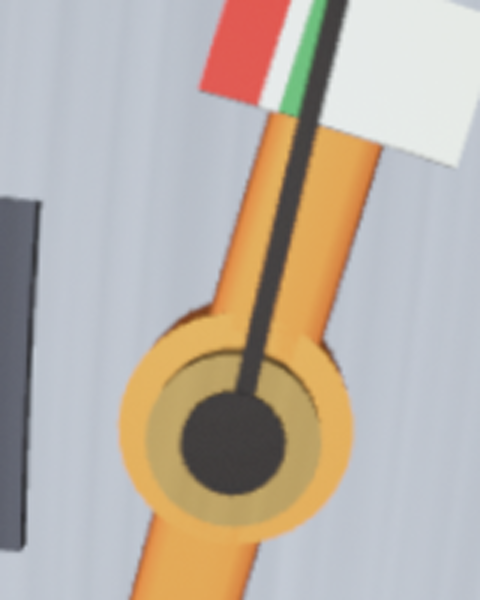

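The pointer at (310,110) in the crop is just at the right edge of the green, about 0.06 rad. Another 2.5 mm and look again.

send_rows(dr=[[0,0,0],[0,0,0],[0,0,0],[0,0,0],[0,0,0],[0,0,0],[0,0,0],[0,0,0]], xyz=[[0,-0.05,0],[0,-0.1,0],[0,-0.15,0],[0,-0.2,0],[0,-0.25,0],[0,-0.25,0],[0,-0.25,0],[0,-0.25,0]], jaw=[0,0,0,0,0,0,0,0])

```text
time_s: 22.55
eef_pos: [0.5197, -0.1455, 0.1491]
eef_rot: [0.002, 1.0, -0.02, 0.001]
wrist_force: [0.4, -11.3, -3.0]
opening: -0.002
grasp_force: 5.2
```

```bash
python3 -c "
from h import *
gauge('g4')
a=cv2.imread('pics/g4.png');cv2.imwrite('pics/g4c.png',cv2.resize(a[60:260,220:380],(480,600),interpolation=2))"
```

```text
3117.5 [249 230] [308 329] (array([ 0.5394, -0.1322]), array([0.0139, 0.0421]), 68.7)
1236.0 [316 105] [352 181] (array([ 0.5913, -0.1551]), array([0.0077, 0.0259]), 73.6)
482.5 [279  99] [323 172] (array([ 0.5927, -0.1464]), array([0.0072, 0.0293]), 59.8)
t 22.55 [ 0.5197 -0.1455  0.1491] F [  0.39 -11.33  -2.98]
```

View pics/g4c.png

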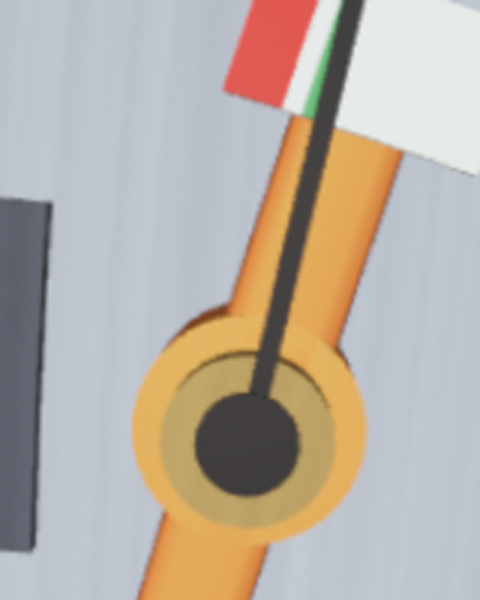

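The pointer at (325,125) is now in the right part of the green, about 0.085 rad. I'll take 0.8 mm more and hold.

send_rows(dr=[[0,0,0],[0,0,0],[0,0,0],[0,0,0],[0,0,0],[0,0,0],[0,0,0],[0,0,0]], xyz=[[0,-0.03,0],[0,-0.06,0],[0,-0.08,0],[0,-0.08,0],[0,-0.08,0],[0,-0.08,0],[0,-0.08,0],[0,-0.08,0]], jaw=[0,0,0,0,0,0,0,0])

```text
time_s: 23.6
eef_pos: [0.5198, -0.145, 0.1491]
eef_rot: [0.002, 1.0, -0.02, 0.001]
wrist_force: [1.0, -12.8, -3.4]
opening: 0.002
grasp_force: 5.7
```

```bash
python3 - <<'E'
from h import *
gauge('g5')
# pointer angle vs bar in plane coordinates: dark pixels between hub and scale vs orange edges
for n in('g2','g3','g4','g5'):
    im=cv2.imread(f'pics/{n}.png');c=ctrl.calibration('wrist')
    H,S,V=cv2.split(cv2.cvtColor(im,cv2.COLOR_BGR2HSV));o=(H>5)&(H<22)&(S>150);d=V<90
    P=[];L=[];R=[]
    for r in range(112,160,2):
        xs=np.flatnonzero(o[r,265:365])+265
        if len(xs)<6: continue
        dk=np.flatnonzero(d[r,xs[0]:xs[-1]])+xs[0]
        if len(dk)<2: continue
        P.append(onz(c,(dk.mean(),r),.146,True)[:2]);L.append(onz(c,(xs[0],r),.144,True)[:2]);R.append(onz(c,(xs[-1],r),.144,True)[:2])
    f=lambda a:np.polyfit(np.array(a)[:,0],np.array(a)[:,1],1)[0]
    ang=[np.arctan(f(a)) for a in(P,L,R)];print(n,len(P),np.round(ang,3),'wind',round(ang[0]-(ang[1]+ang[2])/2,3))
E
```

```text
3176.0 [250 217] [337 329] (array([ 0.5449, -0.1346]), array([0.018 , 0.0546]), 60.9)
1248.0 [318 105] [355 180] (array([ 0.5915, -0.1552]), array([0.0076, 0.0254]), 72.1)
477.5 [280 100] [324 173] (array([ 0.5925, -0.1463]), array([0.0071, 0.0296]), 58.9)
t 23.6 [ 0.5198 -0.145   0.1491] F [  1.02 -12.83  -3.35]
g2 24 [-0.269 -0.299 -0.304] wind 0.032
g3 24 [-0.268 -0.334 -0.335] wind 0.066
g4 24 [-0.272 -0.353 -0.354] wind 0.082
g5 24 [-0.278 -0.362 -0.368] wind 0.087
```

Both measures agree: 0.087 rad by the pointer and 12.8 N. I'll nudge slightly and hold for over a second.

send_rows(dr=[[0,0,0],[0,0,0],[0,0,0],[0,0,0],[0,0,0],[0,0,0],[0,0,0],[0,0,0]], xyz=[[0,-0.04,0],[0,-0.04,0],[0,-0.04,0],[0,-0.04,0],[0,-0.04,0],[0,-0.04,0],[0,-0.04,0],[0,-0.04,0]], jaw=[0,0,0,0,0,0,0,0])

```text
time_s: 24.65
eef_pos: [0.5198, -0.1448, 0.1492]
eef_rot: [0.002, 1.0, -0.02, 0.001]
wrist_force: [0.9, -13.4, -4.3]
opening: 0.002
grasp_force: 5.9
```

send_rows(dr=[[0,0,0],[0,0,0],[0,0,0],[0,0,0],[0,0,0],[0,0,0],[0,0,0],[0,0,0]], xyz=[[0,0,0],[0,0,0],[0,0,0],[0,0,0],[0,0,0],[0,0,0],[0,0,0],[0,0,0]], jaw=[0,0,0,0,0,0,0,0])

```text
time_s: 25.65
eef_pos: [0.5199, -0.1448, 0.1492]
eef_rot: [0.002, 1.0, -0.02, 0.001]
wrist_force: [0.4, -13.0, -4.5]
opening: 0.0
grasp_force: 5.9
```

send_rows(dr=[[0,0,0],[0,0,0],[0,0,0],[0,0,0],[0,0,0],[0,0,0],[0,0,0],[0,0,0]], xyz=[[0,0.2,0],[0,0.4,0],[0,0.6,0],[0,0.8,0],[0,1.1,0],[0,1.5,0],[0,2,0],[0,2.5,0]], jaw=[0,0,0,0,0,0,0,0])

```text
time_s: 26.65
eef_pos: [0.5183, -0.1674, 0.1488]
eef_rot: [-0.0, 1.0, -0.02, -0.0]
wrist_force: [0.0, 0.0, 0.4]
opening: 0.002
grasp_force: 0.0
```

send_rows(dr=[[0,0,0],[0,0,0],[0,0,0],[0,0,0],[0,0,0],[0,0,0],[0,0,0],[0,0,0]], xyz=[[0,0.5,0],[0,0.5,-1],[0,0.5,-2.5],[0,0.5,-4],[0,0.5,-5],[0,0.5,-5],[0,0.5,-5],[0,0.5,-5]], jaw=[0,0,0,0,0,0,0,0])

```text
time_s: 27.65
eef_pos: [0.5177, -0.172, 0.1981]
eef_rot: [-0.0, 1.0, -0.02, -0.001]
wrist_force: [-0.8, 0.5, -1.4]
opening: -0.003
grasp_force: 0.0
```

```bash
python3 - <<'E'
from h import *
gauge('g6')
c=ctrl.calibration('wrist');im=cv2.imread('pics/g6.png')
H,S,V=cv2.split(cv2.cvtColor(im,cv2.COLOR_BGR2HSV));o=(H>5)&(H<22)&(S>150);d=V<90
n0,n1=225,330
P=[];B=[]
for r in range(100,170,2):
    xs=np.flatnonzero(o[r,n0:n1])+n0
    if len(xs)<6: continue
    dk=np.flatnonzero(d[r,xs[0]:xs[-1]])+xs[0]
    if len(dk)<2: continue
    P.append(onz(c,(dk.mean(),r),.146,True)[:2]);B.append(onz(c,((xs[0]+xs[-1])/2,r),.144,True)[:2])
f=lambda a:np.arctan(np.polyfit(np.array(a)[:,0],np.array(a)[:,1],1)[0])
print(len(P),f(P),f(B))
t=ctrl.calibration('top');H,S,V=cv2.split(cv2.cvtColor(ctrl.camera('top'),cv2.COLOR_RGB2HSV))
print('guard',rect(t,big((H>100)&(H<130)&(S>130),(195,200,300,320)),.066))
E
```

```text
1865.5 [223 202] [262 280] (array([ 0.5383, -0.1359]), array([0.0147, 0.042 ]), 73.5)
397.0 [266 110] [282 185] (array([ 0.5856, -0.1555]), array([0.0074, 0.0364]), 86.1)
288.0 [245 105] [260 153] (array([ 0.5951, -0.1459]), array([0.0036, 0.0239]), 74.7)
t 27.65 [ 0.5177 -0.172   0.1981] F [-0.82  0.53 -1.38]
26 -0.2664491203696596 -0.19136924194854835
guard (array([0.5257, 0.2009]), array([0.1472, 0.058 ]), 7.7)
```

The bar has relaxed back to the bite angle (-0.288 rad), the pointer direction hasn't changed so the screw did not turn, the guard is at rest on the tray, and the arm is clear.

```bash
python3 -c "
from bench import ctrl
print(ctrl.hand_in())"
```

```text
the job is handed in; nothing more can be done
None
```

I set the guard down upright on the tray, held the bar in the green at about 0.09 rad (13 N) for over a second and let it relax with no sign of the screw turning, then handed the job in at about 28 s; no verdict was returned.

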